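# Shut the slant case and hold it tilted on its mark

## Robot

A 6-joint arm with a two-finger parallel gripper is mounted at the origin on the work surface. World frame = base frame: x ahead of the robot, y to its left, z up, the work surface at z = 0. Lengths are in mm, angles in rad, forces in N, time in s.
With the tool pointing down it reaches from about 300 to 825 mm from the base axis. Payload 5.4 kg.
Tool frame: the origin (TCP) lies between the finger pads; the fingertips stand env.finger_overhang ahead of it and the grasp point (between the pads) lies 11 mm behind it (env.finger_overhang is the distance from the TCP to the fingertips, in mm); y points along the fingers, x is the direction in which the jaws open and shut, and the axes are right-handed (so a half turn about y gives the same grasp; the last joint's range is limited). The gripper opens to 92 mm and grips with 3 to 60 N. Pads are 20 mm wide; open, the fingers measure 128 mm over their backs; the gripper's body (75 mm by 189 mm) begins 69 mm behind the grasp point.
Start: joints at [-1.414, 0.158, 1.597, -0, 1.386, -0.21], TCP at [206.188, -536.743, 222.601] pointing down, gripper open.
Joint ranges: [-2.91, 2.91], [-0.94, 2.29], [0.18, 2.7], [-1.29, 4.43], [0.17, 2.64], [-3, 3]. Speed limits (rad/s): [2.57, 2.57, 3.14, 3.14, 3.14, 3.14].

## Interface

Orientations are given as a unit quaternion [w, x, y, z].
In Python, from plant import env gives the robot as it stands.
- The arm moves only by the tool drive_tool, never from a script. Its argument "commands" is text: rows parted by semicolons, each of 7 numbers parted by spaces: the shift along the world's x, y, z in mm, then the turn, a rotation vector about the world's x, y, z in degrees, then the opening in per cent of the stroke, from 0 (shut) to 100 (fully open). A call has 1 to 20 rows; each row shifts and turns the commanded pose from where the row before left it; what a row does not reach is not made up. A row lasts 1/8 s, in which the tool goes at most 62.5 mm and 10.7 degrees, less where a joint would pass 70% of its speed; a pose out of reach is approached as far as the arm can. A call is refused whole if a number of a shift passes 62.5 or a number of a turn 10.7, either way. A call with a gripper value outside its range is refused whole. The fingers move at their own pace and stop on an object; "force" is the grip in N (left out, the last holds). Time passes only in rows, so rows that do not move let the fingers close. It gives the time, the measured TCP pose, the force and the opening at its end, in the units of the state.
- env.get_state(): the state, without advancing time (a new reading comes with each control period).
- env.read_camera(name): name is "scene" or "top"; returns (picture, depth): 480x640x3 uint8, red, green, blue; 480x640 float32, mm along the optical axis (not along the pixel's ray), 0 where there is no reading.
- env.camera_info(name): a dict with "fx", "fy", "cx", "cy" (pixels), "R" (3x3) and "t" (3): a world point X has camera coordinates R X + t. Camera axes: x right, y down, z forward; pixel columns grow to the right and rows downward; lengths in mm; the calibration is good to about 2 mm. A picture is of the moment at which its call begins. camera_info takes no time and is no camera call.
- env.job_done(): hands the job in, once; it reports no verdict.
Trained networks look in the newest picture that a camera, given by its name, has taken for a name from the list of things; names that differ only in an ending like _2 or _b are one class to them, and where a whole thing is asked for, a point or a joint stands for the part that bears it (a point fixed in the world has none). Each returns a list of dicts, best first, with "confidence" (0 to 1); they miss things now and then, are a little off and sometimes report something else, mostly with a low value. They report only what shows in the picture. A call takes as long as a camera call.
- env.look_for(query, camera): "position" ([x, y, z] in mm, in world coordinates, good to about 4 mm: the middle of the surface that is visible of it).
The state is a dict: "time_s": time; "q": joint angles; "qd": joint speeds; "joint_efforts": joint torques, N m; "eef_pos": TCP position; "ee_rot": TCP orientation; "force": force on the tool from outside, world axes, zero at the start; "wrist_torque": the same for the moment, N m; "opening": opening from 0.0 (shut) to 1.0 (fully open).
Only numpy, scipy, OpenCV 4.12 (cv2) and the standard library are available. Lean on these libraries where they do the work, as an engineer would, in place of code of your own. Each camera call takes 0.05 s, during which the arm holds its last target. There are 200 camera calls.

## Task

Swing the open lid of the tube case down and press it until it clicks fully shut. Then rock the case on its uneven stud block until the swinging pointer of its dial settles on the mark, and finish while still holding it there: the case is borne by the stud and your fingers only, its low end off the bench, not lifted off the stud. Leave the other lab ware where it is.

Things in the scene. Friction and masses are not known exactly. Their poses are not given: they have to be found in the camera images.
- stud: Fixed aluminium block, 70 (x) by 36 (y) by 34 mm, that the case rocks on. Origin: centre of its underside, on the bench; x points away from the robot at yaw 0. Two round ridges run along its x: at y = -10 mm (top at z = 34 mm) and at y = +10 mm (top at z = 32 mm): the pivot jumps from the first to the second when the +y end of the case is 0.1 rad down.
- case: Loose grey tube case, 0.5 to 0.8 kg, across the stud with the stud's heading. Origin: underside of its floor, over the stud's middle; y along its 205 mm length, x towards its dial side. Tube box at y = -104 to -8 mm (42 mm high), open deck 6 mm thick up to y = 95 mm. Ribs below keep it within 5 mm on the stud. Its -y end rests on the bench at the start and falls back there when let go.
- bar (a point): Middle of the round grab bar at the case's raised +y end: 14 mm thick, along the case's x, 54 mm free between posts, 33 mm clear above the deck, at (0, 75, 46) mm in the case's frame. Pinch from above, fingers closing along the case's y (it turns between the pads), or push down, 1 to 6 N. Rocking moves it about the ridge in use: per rad some 80 mm down and 60 mm towards +y.
- lid (a joint): Lid angle in rad: 0 fully shut, larger is more open (1.8 at most); 1.2 to 1.7 at the start. Stiff hinge: it stays where left. A spring catch stops it at about 0.1, its free edge some 10 mm proud; about 5 N down on the free edge presses it past the catch with a click, and it then stays shut (below 0.03).
- lid_hinge (a point): On the lid's hinge axis, mid width. The axis runs along the case's x at (y, z) = (-8, 42) mm in the case's frame. The lid swings in the case's y-z plane, shutting towards -y.
- lid_edge (a point): Middle of the lid's free edge, on its outer (upper) face, 106 mm from the hinge; shut, it lies over the case's low -y end, 48 mm above the case's underside. The lid is a clear pane in a grey frame, 76 mm wide, 112 mm long, 6 mm thick. Pressing down here does not tip the case.
- pointer (a joint): Black pendulum pointer of the dial: its angle in rad from the dial's own down direction. As it hangs plumb, this is the tilt of the case: 0 level, positive with the +y (bar) end up, 0.354 at the start; the case can be rocked to about -0.37. Settles within 0.5 s.
- mark (a joint): Where the mark is set on the dial, in rad, on the same scale as the pointer: the wanted tilt of the case. Between -0.24 and 0.15, differs each time; stuck fast.
- pointer_tip (a point): Lower tip of the black pointer, 43 mm from the dial's centre. The dial is a white disc 108 mm across, upright on the case's +x side, facing away from the robot; its centre is at (53, 35, 56) mm in the case's frame, its top 110 mm above the case's underside.
- mark_tip (a point): Inner end of the mark, a dark steel T-shaped index 14 mm wide at the rim of the dial, 43 mm from the dial's centre: the pointer tip comes to it when the tilt is right.
- low_end (a point): Lower edge of the case's -y end, mid width: at (0, -110, 0) mm in the case's frame. On the bench (z = 0) at the start; off the bench when the tilt is right.
- beaker: Loose glass beaker, 68 mm across, 85 mm high, on the robot's side of the case; leave alone. Origin: centre of the underside.
- reagent: Loose amber jar, 48 mm across, 85 mm high, on the robot's side of the case; leave alone. Origin: centre of the underside.
- tip_box: Loose grey open box with dividers, 85 x 120 x 45 mm, to the right; leave alone. Origin: centre of the underside.
- gel_tray: Loose clear low tray with a black comb, 100 x 120 x 19 mm, beyond the case; leave alone. Origin: centre of the underside.
- pipette: Loose pipette lying beyond the case, 205 mm long, 30 mm wide, 22 mm high; leave alone. Origin: on the bench under its middle part.
- tube_rack: Loose grey rack block with holes, 70 x 140 x 30 mm, to the left; leave alone. Origin: centre of the underside.

How it is judged:
By the outcome, as a careful person would: the job done as asked, in the order asked, and still so for the second after the job is handed in, while the arm keeps its last pose, push and grip.
It also fails if it takes over 67 s, if anything falls off the work surface, if the arm or the gripper's body presses on something with over 40 N, if the wrist force passes 120 N, or if a joint passes its speed limit or range.

## Working session

There is one attempt and no reset: what is moved stays moved. The work goes in short steps, Python scripts to look and compute and a tool call to move; the robot and the scene stay as the last step left them, time stands still between calls to the robot, and variables do not carry over. Pictures are saved under pics/ and viewed, about 8 in all and at most 12, crops included, and the job is handed in when it is done.

Besides the shell and the picture viewer there is one more tool, called after "Emit:" in YAML: its name, and indented under it one key for each argument. drive_tool: Moves the arm, as the interface text tells. Its arguments: {"type":"object","properties":{"commands":{"type":"string"},"force":{"type":"number"}},"required":["commands"]}

```bash
mkdir -p pics; ls; cat > h.py <<'E'
import numpy as np, cv2
from plant import env
def snap(cam,name=None):
    im,d=env.read_camera(cam)
    if name: cv2.imwrite(f'pics/{name}.png',im[:,:,::-1])
    return im,d
def pt(cam,d,u,v):
    c=env.camera_info(cam); z=d[int(v),int(u)]
    p=np.array([(u-c['cx'])/c['fx']*z,(v-c['cy'])/c['fy']*z,z])
    return np.array(c['R']).T@(p-np.array(c['t']))
E
python3 - <<'E'
from h import *
np.set_printoptions(precision=1,suppress=True)
for c in('scene','top'):
    snap(c,c+'0'); i=env.camera_info(c); R=np.array(i['R']); print(c,-R.T@np.array(i['t']),R.tolist(),i['fx'])
    for q in('stud','case','bar','lid_hinge','lid_edge','pointer_tip','mark_tip','low_end'):
        print(q,[(np.round(r['position']),round(r['confidence'],2)) for r in env.look_for(q,c)[:2]])
print(env.finger_overhang,env.get_state())
a=cv2.imread('pics/scene0.png');b=cv2.imread('pics/top0.png')
E
```

```text
pics
scene [1261.1  496.9  645.8] [[-0.5744993278335115, 0.8184987500372037, -0.003212243200445553], [0.446763603980302, 0.31028749847769527, -0.8391209391065069], [-0.6858227208815522, -0.4835095288368055, -0.5439354107305712]] 480.2534066309822
stud [(array([582., -26.,  16.]), 0.59)]
case [(array([584., -47., 101.]), 0.83)]
bar [(array([585., -50., 105.]), 0.6)]
lid_hinge [(array([ 546., -103.,  142.]), 0.59)]
lid_edge [(array([546., -96., 142.]), 0.91)]
pointer_tip [(array([603., -34.,  81.]), 0.42), (array([584., -52., 106.]), 0.17)]
mark_tip []
low_end [(array([585., -52., 100.]), 0.74)]
top [ 384.3  -14.5 1358.2] [[0.008380894608319965, -0.999892109281032, 0.01206359826473655], [-0.9917509078641815, -0.009854559613659886, -0.1278007214588105], [0.1279058143953428, -0.01089300015374766, -0.9917264971712283]] 617.9717270462841
stud []
case [(array([549., -48.,  78.]), 0.83)]
bar [(array([550., -45.,  84.]), 0.64)]
lid_hinge [(array([548., -88., 133.]), 0.59)]
lid_edge [(array([547., -90., 131.]), 0.58)]
pointer_tip [(array([661.,  85.,  18.]), 0.44), (array([548., -92., 139.]), 0.17)]
mark_tip [(array([662.,  82.,  20.]), 0.57), (array([552., -48.,  83.]), 0.4)]
low_end [(array([550., -46.,  82.]), 0.73)]
8.0 {'time_s': 0.9, 'q': array([-1.4,  0.2,  1.6,  0. ,  1.4, -0.2]), 'qd': array([-0., -0.,  0., -0.,  0., -0.]), 'joint_efforts': array([  0. , -38.6, -32.2,   0.1,   0. ,   0. ]), 'eef_pos': array([ 206.2, -536.8,  222.6]), 'ee_rot': array([-0.6,  0.6, -0.4,  0.4]), 'force': array([0.5, 0.9, 0.9]), 'wrist_torque': array([-0., -0., -0.]), 'opening': 0.9976221571592336}
```

View pics/scene0.png

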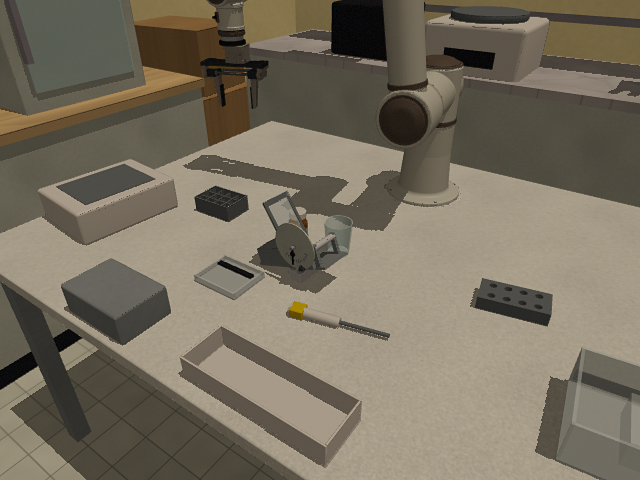

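View pics/top0.png

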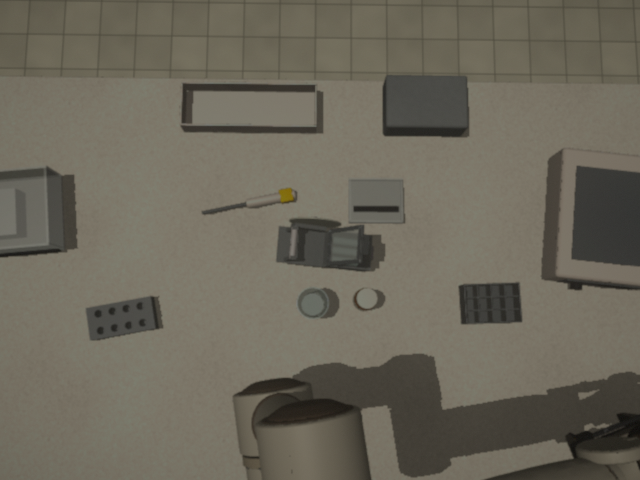

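The first picture shows the case at about (300,240) in scene, with the open lid, the dial and its pointer facing the camera. In top it is at about (325,247), with the bar at left (293,243) and the lid at right (350,247). I'll enlarge both.

```bash
python3 - <<'E'
from h import *
a=cv2.imread('pics/scene0.png')[185:285,250:355];b=cv2.imread('pics/top0.png')[205:285,265:395]
a=cv2.resize(a,None,fx=5.7,fy=5.7,interpolation=2)[:, :]
cv2.imwrite('pics/s1.png',a);b=cv2.resize(b,None,fx=6,fy=6,interpolation=2);cv2.imwrite('pics/t1.png',b)
np.set_printoptions(precision=1,suppress=True)
im,d=snap('top')
for v in (232,243,254,262):
    print(v,[ (u,pt('top',d,u,v)) for u in (284,290,293,297,305,316,330,345,358,368,374)])
for q in('beaker','reagent'):
    print(q,[(np.round(r['position']),round(r['confidence'],2)) for r in env.look_for(q,'top')[:2]])
E
```

```text
232 [(284, array([580.8,  36.5,  76.3])), (290, array([581.9,  24.1,  70.2])), (293, array([575.5,  16.8, 111.9])), (297, array([583.3,   9.5,  61.6])), (305, array([585.2,  -7.4,  50.3])), (316, array([586. , -31. ,  47.1])), (330, array([581.3, -59.9,  79.7])), (345, array([574.9, -88.7, 122.9])), (358, array([ 568.6, -111.6,  165.4])), (368, array([ 593.8, -146.9,    3.8])), (374, array([ 595.4, -161.3,   -5.8]))]
243 [(284, array([558.1,  36.3,  72. ])), (290, array([552.6,  22.5, 113.4])), (293, array([552.5,  16.4, 114.7])), (297, array([559.8,   9.3,  61.2])), (305, array([561.3,  -7.6,  52. ])), (316, array([562.2, -31.1,  46.9])), (330, array([557. , -59.7,  87. ])), (345, array([551.7, -88.4, 128.3])), (358, array([ 547.6, -112. ,  160.2])), (368, array([ 547.8, -131.5,  160.4])), (374, array([ 569.4, -160.2,    3.6]))]
254 [(284, array([535. ,  36.1,  70.7])), (290, array([530.6,  22.3, 109.5])), (293, array([529.8,  16.1, 116.4])), (297, array([536.7,   9. ,  58.4])), (305, array([537.4,  -7.9,  54.2])), (316, array([538.2, -31.3,  49.6])), (330, array([534.4, -60. ,  83.8])), (345, array([529.5, -88.5, 127.6])), (358, array([ 524.9, -111.3,  168.8])), (368, array([ 540.1, -143. ,   42. ])), (374, array([ 545.7, -160.9,   -4.2]))]
262 [(284, array([518.1,  35.8,  71.1])), (290, array([519.1,  23.5,  62.8])), (293, array([519.3,  17.2,  61.4])), (297, array([519.5,   8.8,  60.2])), (305, array([520.3,  -8.1,  53.8])), (316, array([521.6, -31.5,  43.9])), (330, array([517.1, -59.8,  89.6])), (345, array([513. , -88.3, 131.8])), (358, array([ 509.6, -111.5,  165.9])), (368, array([ 523.1, -143.2,   39.8])), (374, array([ 527.6, -160.5,   -1.2]))]
beaker [(array([438., -24.,  16.]), 0.85)]
reagent [(array([ 440., -136.,   87.]), 0.78)]
```

View pics/s1.png

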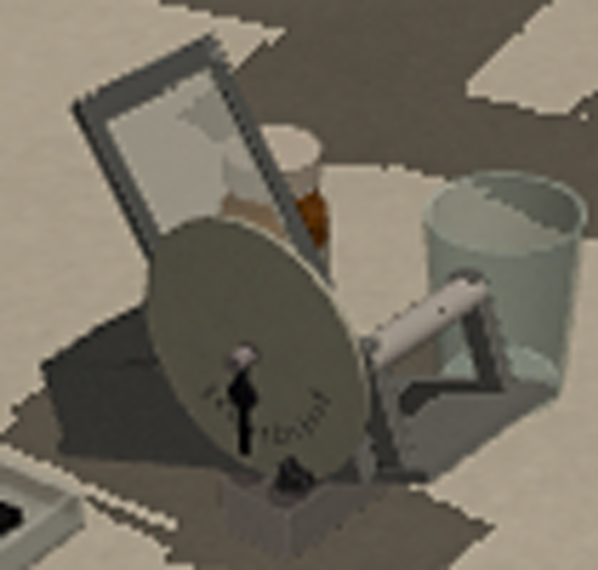

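View pics/t1.png

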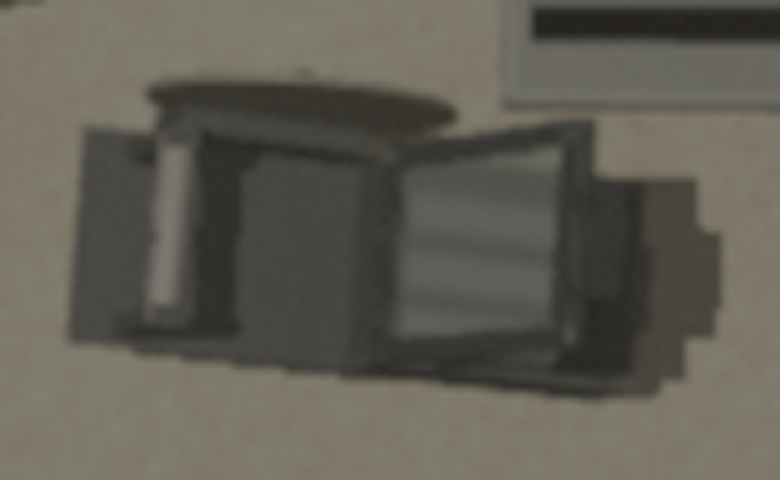

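The scene crop shows the dial centre at about (245,355), the pointer tip at (245,450) and the mark at (295,475), to the right of the pointer. The top crop shows the bar mid at (170,225) and the lid's far edge at about x=575. Next I'll get yaw and lid angle.

```bash
cat >> h.py <<'E'
def cloud(cam,d,u0,u1,v0,v1):
    V,U=np.mgrid[v0:v1,u0:u1]; z=d[v0:v1,u0:u1]; c=env.camera_info(cam)
    P=np.stack([(U-c['cx'])/c['fx']*z,(V-c['cy'])/c['fy']*z,z],-1)
    return (P-np.array(c['t']))@np.array(c['R'])
E
python3 - <<'E'
from h import *
from scipy.spatial.transform import Rotation as Ro
np.set_printoptions(precision=3,suppress=True)
s=env.get_state();q=s['ee_rot'];print(Ro.from_quat(np.r_[q[1:],q[0]]).as_matrix(),s['eef_pos'])
im,d=snap('top')
P=cloud('top',d,286,300,225,262).reshape(-1,3); B=P[(P[:,2]>109)&(P[:,2]<120)]
f=np.polyfit(B[:,0],B[:,1],1);print('bar',B.mean(0),B.min(0),B.max(0),'yaw',np.arctan(f[0]),len(B))
L=cloud('top',d,335,352,232,264).reshape(-1,3);A=np.c_[L[:,:2],np.ones(len(L))]
k=np.linalg.lstsq(A,L[:,2],rcond=None)[0]; r=abs(A@k-L[:,2])<8
k=np.linalg.lstsq(A[r],L[r,2],rcond=None)[0];print('lid',k,'yaw',np.arctan2(k[0],-k[1])*1,'elev',np.arctan(np.hypot(*k[:2])),np.std((A@k-L[:,2])[r]))
im,d=snap('scene')
D=cloud('scene',d,278,312,225,268).reshape(-1,3);D=D[(abs(D[:,0]-602)<12)&(D[:,2]>45)]
c,*_=np.linalg.lstsq(np.c_[D[:,1:],np.ones(len(D))],D[:,0],rcond=None);print('dial',c,D.mean(0),len(D))
E
```

```text
[[ 0.359  0.     0.933]
 [-0.933 -0.     0.359]
 [ 0.    -1.     0.   ]] [ 206.203 -536.743  222.606]
bar [553.054  16.77  112.876] [518.426   8.702 109.003] [587.826  24.399 119.244] yaw -0.05761363953119574 193
lid [ -0.948   0.107 647.863] yaw -1.6828837754765353 elev 0.7618612689000598 2.1843780152056604
dial [  0.066  -0.007 602.052] [599.618 -25.339 103.816] 1222
```

Emit:
drive_tool:
  commands: "27.7 39.75 0 0 0 -2.05 0;27.7 39.75 0 0 0 -2.05 0;27.7 39.75 0 0 0 -2.05 0;27.7 39.75 0 0 0 -2.05 0;27.7 39.75 0 0 0 -2.05 0;27.7 39.75 0 0 0 -2.05 0;27.7 39.75 0 0 0 -2.05 0;27.7 39.75 0 0 0 -2.05 0;27.7 39.75 0 0 0 -2.05 0;27.7 39.75 0 0 0 -2.05 0;27.7 39.75 0 0 0 -2.05 0;27.7 39.75 0 0 0 -2.05 0;0 0 -34 0 0 0 0;0 0 -34 0 0 0 0;0 0 0 0 0 0 0"
  force: 20

```text
time_s: 3.02
eef_pos: [536.4, -58.8, 151.9]
ee_rot: [0.483, -0.485, 0.517, -0.513]
force: [0.0, -0.2, 1.0]
opening: 0.004
```

Emit:
drive_tool:
  commands: "0 -12 0 0 0 0 0;0 -13 0 0 0 0 0;0 -8 -6 0 0 0 0;0 -9 -8 0 0 0 0;0 -9 -11 0 0 0 0;0 -8 -13 0 0 0 0;0 -5 -14 0 0 0 0;0 -4 -14 0 0 0 0;0 -12 -8 0 0 0 0;0 -12 -6 0 0 0 0"

```text
time_s: 4.28
eef_pos: [538.6, -152.5, 74.0]
ee_rot: [0.484, -0.484, 0.515, -0.515]
force: [1.3, 0.8, 0.8]
opening: 0.007
```

```bash
python3 - <<'E'
from h import *
im,d=snap('scene')
cv2.imwrite('pics/s2.png',cv2.resize(im[150:285,230:370,::-1],None,fx=4.2,fy=4.2,interpolation=2))
print(env.get_state()['force'])
E
```

```text
[-0.92898612 -1.70691555  0.92929783]
```

View pics/s2.png

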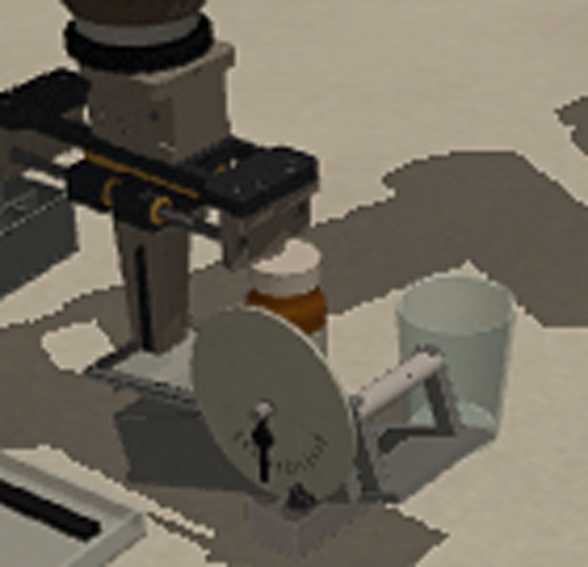

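The lid has swung down and the fingers at (160,345) stand near its free edge, which is still about 10 mm proud. I'll press on down.

Emit:
drive_tool:
  commands: "0 -8 -2 0 0 0 0;0 0 -3 0 0 0 0;0 0 -3 0 0 0 0;0 0 -2 0 0 0 0;0 0 0 0 0 0 0"

```text
time_s: 4.95
eef_pos: [538.6, -159.5, 64.5]
ee_rot: [0.484, -0.484, 0.515, -0.515]
force: [-0.6, -0.6, 0.5]
opening: 0.004
```

Emit:
drive_tool:
  commands: "0 0 -2 0 0 0 0;0 0 -2 0 0 0 0;0 0 -1 0 0 0 0;0 0 0 0 0 0 0"

```text
time_s: 5.45
eef_pos: [539.4, -159.8, 62.4]
ee_rot: [-0.484, 0.484, -0.515, 0.516]
force: [-5.6, 3.5, 17.4]
opening: 0.003
```

Emit:
drive_tool:
  commands: "0 0 3 0 0 0 0;0 0 3 0 0 0 0;0 0 0 0 0 0 0"

```text
time_s: 5.82
eef_pos: [538.6, -159.8, 65.5]
ee_rot: [-0.484, 0.484, -0.515, 0.515]
force: [-0.1, 0.3, 0.5]
opening: 0.005
```

```bash
python3 - <<'E'
from h import *
im,d=snap('scene')
a=cv2.resize(im[170:275,235:345,::-1],None,fx=5.4,fy=5.4,interpolation=2)
cv2.imwrite('pics/s3.png',a)
print(env.get_state()['force'],env.get_state()['eef_pos'])
np.set_printoptions(precision=1,suppress=True)
for q in('lid_edge','case'):
  for c in('scene','top'):
    print(q,c,[(np.round(r['position']),round(r['confidence'],2)) for r in env.look_for(q,c)[:2]])
E
```

```text
[-0.01677753 -0.37101917 -0.39425872] [ 538.46603231 -159.70349504   65.3643903 ]
lid_edge scene [(array([ 569., -138.,   55.]), 0.62)]
lid_edge top [(array([549., -91., 130.]), 0.69), (array([ 442., -136.,   88.]), 0.29)]
case scene [(array([596., -23.,  76.]), 0.92)]
case top [(array([550., -50.,  80.]), 0.91)]
```

View pics/s3.png

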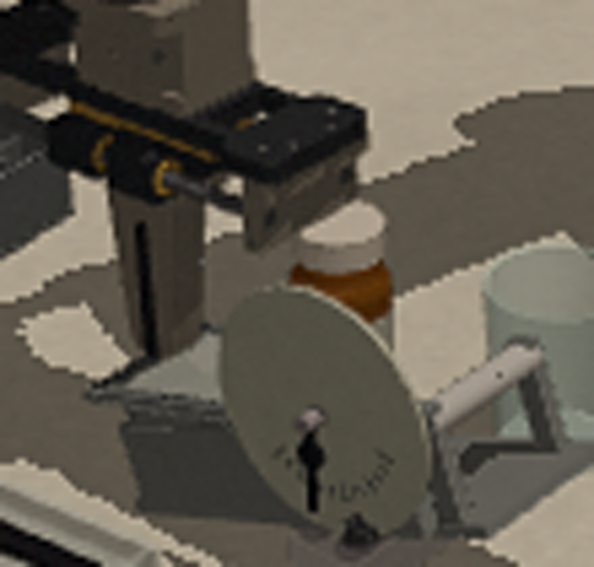

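Emit:
drive_tool:
  commands: "2 -8 0 0 0 0 0;0 0 -4 0 0 0 0;0 0 -2 0 0 0 0;0 0 -2 0 0 0 0;0 0 0 0 0 0 0"

```text
time_s: 6.7
eef_pos: [542.0, -169.0, 60.7]
ee_rot: [-0.484, 0.484, -0.514, 0.516]
force: [-5.9, 1.3, 17.7]
opening: 0.005
```

Emit:
drive_tool:
  commands: "0 0 -1 0 0 0 0;0 0 -1 0 0 0 0"

```text
time_s: 6.95
eef_pos: [542.3, -169.9, 60.0]
ee_rot: [-0.484, 0.485, -0.514, 0.517]
force: [-10.2, -1.7, 26.6]
opening: 0.006
```

Emit:
drive_tool:
  commands: "0 0 10 0 0 0 0;0 0 50 0 0 0 0;0 0 50 0 0 0 0;0 0 0 0 0 0 0"

```text
time_s: 7.45
eef_pos: [543.3, -169.2, 170.3]
ee_rot: [-0.485, 0.483, -0.512, 0.518]
force: [0.1, -0.9, -0.1]
opening: 0.005
```

```bash
python3 - <<'E'
from h import *
im,d=snap('scene')
a=cv2.resize(im[185:285,235:340,::-1],None,fx=5.6,fy=5.6,interpolation=2)
cv2.imwrite('pics/s4.png',a)
np.set_printoptions(precision=1,suppress=True)
for v in range(233,258,2): print(v,[(u,pt('scene',d,u,v).round()) for u in range(250,275,4)])
E
```

```text
233 [(250, array([ 490., -257.,    1.])), (254, array([ 483., -249.,    0.])), (258, array([ 476., -242.,   -1.])), (262, array([ 467., -236.,   -3.])), (266, array([ 527., -169.,   50.])), (270, array([ 523., -159.,   51.])), (274, array([ 522., -147.,   55.]))]
235 [(250, array([ 495., -252.,   -1.])), (254, array([1261.,  497.,  646.])), (258, array([ 484., -235.,   -0.])), (262, array([ 477., -227.,   -1.])), (266, array([ 535., -162.,   51.])), (270, array([ 534., -149.,   55.])), (274, array([ 533., -138.,   58.]))]
237 [(250, array([ 502., -247.,   -2.])), (254, array([ 498., -237.,   -0.])), (258, array([ 489., -231.,   -2.])), (262, array([ 551., -160.,   54.])), (266, array([ 544., -153.,   53.])), (270, array([ 544., -142.,   57.])), (274, array([ 541., -132.,   59.]))]
239 [(250, array([ 511., -238.,    0.])), (254, array([ 505., -231.,   -0.])), (258, array([ 560., -164.,   52.])), (262, array([ 556., -156.,   52.])), (266, array([ 554., -145.,   55.])), (270, array([ 552., -135.,   58.])), (274, array([ 550., -124.,   61.]))]
241 [(250, array([ 520., -230.,    2.])), (2
[... 1610 characters left out ...]
8, array([ 582., -148.,   30.])), (262, array([ 580., -137.,   33.])), (266, array([ 582., -123.,   40.])), (270, array([ 584., -108.,   47.])), (274, array([587., -94.,  54.]))]
255 [(250, array([ 567., -189.,    1.])), (254, array([ 559., -183.,   -1.])), (258, array([ 552., -177.,   -3.])), (262, array([ 584., -134.,   31.])), (266, array([ 583., -122.,   35.])), (270, array([ 584., -109.,   41.])), (274, array([584., -97.,  46.]))]
257 [(250, array([ 570., -187.,   -3.])), (254, array([ 566., -177.,   -1.])), (258, array([ 562., -168.,    0.])), (262, array([ 585., -133.,   26.])), (266, array([ 583., -123.,   30.])), (270, array([ 583., -110.,   34.])), (274, array([585., -97.,  41.]))]
```

View pics/s4.png

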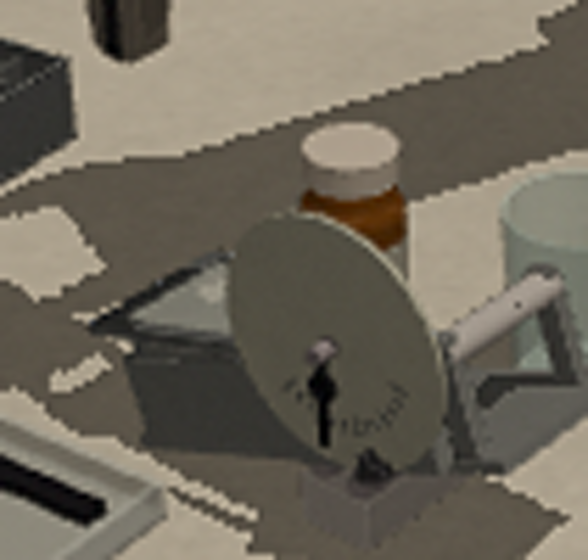

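Emit:
drive_tool:
  commands: "2 -7 -50 0 0 0 0;0 0 -50 0 0 0 0;0 0 -5 0 0 0 0;0 0 0 0 0 0 0"

```text
time_s: 8.0
eef_pos: [542.0, -174.4, 60.3]
ee_rot: [0.484, -0.484, 0.516, -0.515]
force: [0.1, 0.1, 0.3]
opening: 0.003
```

Emit:
drive_tool:
  commands: "0 0 -2 0 0 0 0;0 0 0 0 0 0 0"

```text
time_s: 8.25
eef_pos: [543.4, -175.1, 59.9]
ee_rot: [-0.484, 0.484, -0.515, 0.516]
force: [-0.6, -1.4, -0.8]
opening: 0.004
```

Emit:
drive_tool:
  commands: "0 0 -2 0 0 0 0;0 0 0 0 0 0 0"

```text
time_s: 8.5
eef_pos: [542.6, -174.7, 56.7]
ee_rot: [-0.484, 0.484, -0.515, 0.515]
force: [0.4, -0.3, -0.2]
opening: 0.004
```

Emit:
drive_tool:
  commands: "0 0 -2 0 0 0 0;0 0 0 0 0 0 0"

```text
time_s: 8.75
eef_pos: [542.4, -174.6, 54.4]
ee_rot: [0.484, -0.484, 0.516, -0.515]
force: [-0.6, 0.3, -0.4]
opening: 0.004
```

Emit:
drive_tool:
  commands: "0 0 14 0 0 0 0;0 13 0 0 0 0 0;0 0 -6 0 0 0 0;0 0 0 0 0 0 0"

```text
time_s: 9.25
eef_pos: [541.9, -161.1, 61.6]
ee_rot: [0.484, -0.484, 0.516, -0.515]
force: [0.8, 0.2, -0.1]
opening: 0.006
```

Emit:
drive_tool:
  commands: "0 0 -2 0 0 0 0;0 0 0 0 0 0 0"

```text
time_s: 9.5
eef_pos: [542.4, -161.8, 60.3]
ee_rot: [0.484, -0.484, 0.516, -0.515]
force: [-0.7, -0.3, -0.4]
opening: 0.008
```

Emit:
drive_tool:
  commands: "0 0 -2 0 0 0 0;0 0 0 0 0 0 0;0 0 0 0 0 0 0;0 0 0 0 0 0 0"

```text
time_s: 10.0
eef_pos: [542.6, -161.8, 58.7]
ee_rot: [-0.484, 0.484, -0.515, 0.515]
force: [-0.7, -0.0, 0.2]
opening: 0.003
```

Emit:
drive_tool:
  commands: "0 0 -2 0 0 0 0;0 0 0 0 0 0 0"

```text
time_s: 10.25
eef_pos: [542.4, -161.6, 56.4]
ee_rot: [0.484, -0.484, 0.516, -0.515]
force: [0.7, 0.8, 0.2]
opening: 0.005
```

Emit:
drive_tool:
  commands: "0 0 -2 0 0 0 0;0 0 0 0 0 0 0"

```text
time_s: 10.5
eef_pos: [542.5, -161.7, 54.4]
ee_rot: [0.484, -0.484, 0.515, -0.515]
force: [0.1, 0.4, 0.0]
opening: 0.003
```

Emit:
drive_tool:
  commands: "0 0 -2 0 0 0 0;0 0 0 0 0 0 0"

```text
time_s: 10.75
eef_pos: [542.9, -161.8, 53.6]
ee_rot: [-0.484, 0.484, -0.515, 0.515]
force: [-2.2, 0.8, 6.2]
opening: 0.007
```

Emit:
drive_tool:
  commands: "0 0 -2 0 0 0 0;0 0 0 0 0 0 0"

```text
time_s: 11.0
eef_pos: [543.3, -161.9, 52.9]
ee_rot: [-0.484, 0.484, -0.515, 0.516]
force: [-4.6, 2.4, 14.9]
opening: 0.006
```

Emit:
drive_tool:
  commands: "0 0 40 0 0 0 0;0 0 50 0 0 0 0;0 0 40 0 0 0 45;5 59 0 0 0 0 45;5 60 0 0 0 0 45;0 60 0 0 0 0 45;0 0 0 0 0 0 45"

```text
time_s: 11.88
eef_pos: [552.1, 20.9, 180.4]
ee_rot: [0.486, -0.485, 0.514, -0.514]
force: [0.3, 0.7, -0.3]
opening: 0.452
```

```bash
python3 - <<'E'
from h import *
im,d=snap('scene')
np.set_printoptions(precision=1,suppress=True)
P=cloud('scene',d,250,277,230,258).reshape(-1,3)
c=cloud('scene',d,250,277,230,258)
m=(P[:,2]>35)&(P[:,0]<580)&(P[:,0]>515)&(P[:,1]>-160)&(P[:,1]<-95);f=np.polyfit(P[m,1],P[m,2],1);print(f,m.sum(),np.std(np.polyval(f,P[m,1])-P[m,2]),'lid angle',.354-np.arctan(f[0]),np.polyval(f,[-150,-110]))
cv2.imwrite('pics/s5.png',cv2.resize(im[150:285,230:360,::-1],None,fx=4.4,fy=4.4,interpolation=2))
B=[r['position'] for r in env.look_for('bar','scene')];print(B)
E
```

```text
[  0.4 100.7] 147 2.5316675057512334 lid angle 0.0037278129763056445 [45.9 60.5]
[[592.9, -24.4, 79.3]]
```

View pics/s5.png

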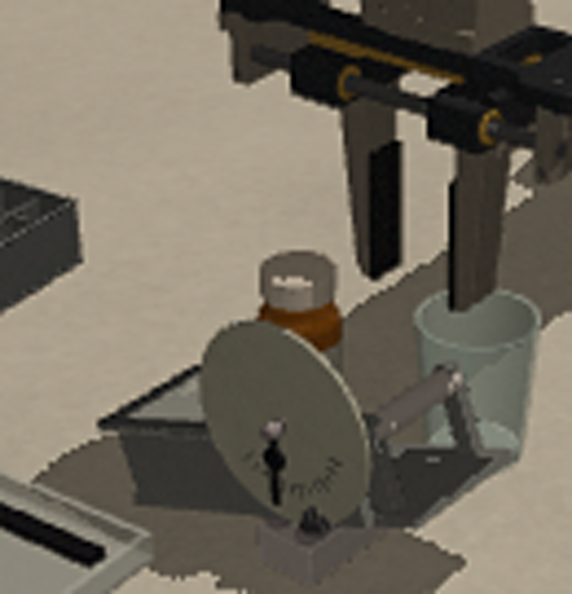

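The lid lies flat on the box and depth puts its angle at about 0.004, so it is shut. The open fingers stand over the bar at about (410,400). I'll go down and pinch it.

Emit:
drive_tool:
  commands: "1 -4 -30 0 0 0 45;0 0 -30 0 0 0 45;0 0 -24 0 0 0 45;0 0 0 0 0 0 45"
  force: 12

```text
time_s: 12.48
eef_pos: [551.9, 11.9, 94.5]
ee_rot: [0.483, -0.485, 0.517, -0.515]
force: [-0.9, 0.6, 0.4]
opening: 0.45
```

Emit:
drive_tool:
  commands: "0 0 0 0 0 0 15;0 0 0 0 0 0 0;0 0 0 0 0 0 0;0 0 0 0 0 0 0"
  force: 12

```text
time_s: 12.98
eef_pos: [553.6, 13.9, 96.8]
ee_rot: [0.484, -0.484, 0.516, -0.515]
force: [-0.2, 4.3, -0.3]
opening: 0.145
```

```bash
python3 - <<'E'
from h import *
im=np.mean([env.read_camera('scene')[0].astype(float) for _ in range(3)],0)
np.save('start.npy',im)
c=env.camera_info('scene');R=np.array(c['R']);t=np.array(c['t'])
yaw=-.062;T=.354
def W(p,o):
    x,y,z=p;ys=y*np.cos(T)-z*np.sin(T);zs=y*np.sin(T)+z*np.cos(T)
    return np.array([o[0]+x*np.cos(yaw)-ys*np.sin(yaw),o[1]+x*np.sin(yaw)+ys*np.cos(yaw),o[2]+zs])
def pj(X): p=R@X+t; return np.array([c['fx']*p[0]/p[2]+c['cx'],c['fy']*p[1]/p[2]+c['cy']])
o=(549.7,-37,37.7)
for n,a in(('ptr',.354),('m.15',.15),('m0',0),('m-.1',-.1),('m-.24',-.24)): print(n,[pj(W((57,35-r*np.sin(a),56-r*np.cos(a)),o)).round(1) for r in(0,20,43,50)])
g=im.mean(2)[240:276,285:312].astype(int)
for v in range(36): print(240+v,' '.join('%3d'%k for k in g[v]))
print(env.get_state()['force'])
E
```

```text
ptr [array([291.6, 248.1]), array([291.9, 256.1]), array([292.2, 265. ]), array([292.3, 267.7])]
m.15 [array([291.6, 248.1]), array([293.3, 256.6]), array([295.3, 266.2]), array([295.9, 269. ])]
m0 [array([291.6, 248.1]), array([294.4, 256.7]), array([297.5, 266.5]), array([298.5, 269.5])]
m-.1 [array([291.6, 248.1]), array([295. , 256.7]), array([298.9, 266.5]), array([300.1, 269.5])]
m-.24 [array([291.6, 248.1]), array([295.9, 256.6]), array([300.8, 266.2]), array([302.3, 269.2])]
240  75  74  73  73  74  74  75  75  75  74  74  75  74  75  75  75  75  74  75  76  75  75  74  79 145 103  84
241  76  76  74  73  74  75  74  75  75  74  75  75  76  75  75  76  75  75  76  76  76  75  76  77 109 114  83
242  76  75  75  75  75  74  75  74  74  75  75  76  76  75  76  75  76  77  76  76  76  76  76  74  80 138  97
243  75  75  76  75  74  74  75  75  75  75  76  76  76  76  75  75  76  77  76  76  76  76  76  76  76 107 111
244  75  75  76  76  75  75  75  76  75  76  77  76  77  76  75  75  75  76  76  77  76  76  76  75  75  78 135
245  74  75  76  76  77  75  75  63  62  76  75  76 
[... 2769 characters left out ...]
82  86  81  71  72  79  79  80  63  25  26  26  24  36  46  42  63  81  86  78  78  78  78
271  82  82  82  74  81  79  81  87  82  78  78  78  61  55  50  47  43  47  58  67  85  80  76  78  77  78  77
272  81  82  80  72  81  81  80  79  82  85  82  78  65  64  67  64  60  58  66  85  77  75  77  78  77  77  77
273  81  81  81  73  81  81  80  79  80  80  81  85  74  64  62  60  68  84  83  76  75  77  78  78  76  76  76
274  82  82  82  83  86  81  81  80  80  81  80  80  82  87  83  79  85  79  77  77  78  78  77  77  76  76  76
275  82  82  83  84  84  80  81  80  79  80  81  80  81  81  82  94  76  76  77  78  78  77  77  77  76  76  83
[-3.61338554e-03  4.27920882e+00  1.01510639e+00]
```

The bar is held: the opening of 0.145 is about 13 mm. The mark reads roughly -0.15 to -0.2, so I'll rock to about -0.1 along the arc.

Emit:
drive_tool:
  commands: "0.2 3.7 -3.5 0 0 0 0;0.2 3.6 -3.5 0 0 0 0;0.2 3.1 -3.7 0 0 0 0;0.2 3.1 -3.8 0 0 0 0;0.2 2.7 -4 0 0 0 0;0.2 2.7 -4.1 0 0 0 0;0.1 2.3 -4.2 0 0 0 0;0.1 2.3 -4.3 0 0 0 0;0.1 2 -4.5 0 0 0 0;0 0 0 0 0 0 0;0 0 0 0 0 0 0"

```text
time_s: 14.5
eef_pos: [555.0, 38.7, 61.0]
ee_rot: [0.484, -0.484, 0.515, -0.515]
force: [-0.7, -3.2, 2.2]
opening: 0.142
```

```bash
cat >> h.py <<'E'
def g(): return np.mean([env.read_camera('scene')[0].astype(float) for _ in range(3)],0).mean(2)
E
python3 - <<'E'
from h import *
a=g();k=a[222:278,275:325]
cv2.imwrite('pics/d1.png',cv2.resize(np.clip(k*2,0,255).astype(np.uint8),None,fx=10,fy=10,interpolation=cv2.INTER_CUBIC))
s=env.get_state();print(s['force'],s['eef_pos'],s['opening'])
E
```

```text
[ 0.07717348 -1.97500249  2.69716385] [555.02459542  38.71214783  61.01304674] 0.1488725899266847
```

View pics/d1.png

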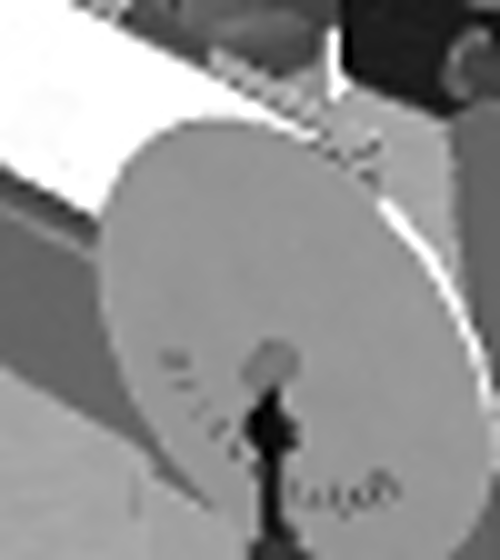

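The pointer hangs at (270,400-540) in the crop, with the mark right at its tip at about (275,550). They are near agreement, so I'll read it at pixel level.

```bash
python3 - <<'E'
from h import *
a=g();print('    ',' '.join('%3d'%k for k in range(294,318)))
for v in range(256,290): print(v,'|',' '.join('%3d'%k for k in a[v,294:318]))
cv2.imwrite('pics/d2.png',cv2.resize(np.clip(a[250:290,285:325]*2.2,0,255).astype(np.uint8),None,fx=14,fy=14,interpolation=cv2.INTER_CUBIC))
E
```

```text
294 295 296 297 298 299 300 301 302 303 304 305 306 307 308 309 310 311 312 313 314 315 316 317
256 |  76  75  74  74  75  76  74  54  58  62  72  76  76  76  76  76  75  75  76  75  74  75  75  75
257 |  75  75  74  73  75  74  60  57  59  60  60  77  76  76  76  75  76  75  75  75  75  75  75  76
258 |  74  74  74  73  74  65  58  60  61  59  57  77  76  75  76  76  75  74  75  75  76  74  75  75
259 |  74  75  74  74  74  57  60  60  59  57  63  76  74  75  75  75  76  75  75  74  75  75  75  75
260 |  66  75  75  74  73  66  59  58  42  68  75  74  74  74  73  74  75  75  74  75  76  76  77  76
261 |  75  74  74  74  75  76  63  29  14  79  75  73  73  72  73  74  73  75  74  74  76  77  77  76
262 |  73  66  73  75  75  75  56   4  15  79  76  74  74  73  73  73  74  75  75  75  76  75  76  76
263 |  65  75  74  74  76  58   3   7   6  45  76  75  74  74  74  74  73  75  75  75  75  76  76  75
264 |  75  75  63  56  76  40   3  10   8  18  44  76  75  75  75  74  74  75  75  76  75  75  75  75
265 |  75  74  57  77  75  43   5   6   7  12  47  76  75  75  75  75  74  74  76  76 
[... 1763 characters left out ...]
  86  84  85  84  80  85  86  88  86  84  84  85  86  85  86  87  88  78  58  51  74  70
284 |  84  84  85  85  83  83  83  83  84  84  84  85  86  85  85  84  85  85  84  84  84  84  84  84
285 |  84  83  81  83  84  85  83  83  83  84  84  85  85  85  84  83  83  84  83  84  85  86  84  83
286 |  84  83  84  84  84  85  84  86  85  83  82  83  84  84  86  86  85  84  84  86  85  85  83  81
287 |  81  80  81  81  83  84  85  85  86  84  83  82  84  84  85  85  84  86  87  84  84  85  85  84
288 |  89  88  77  79  79  81  84  84  84  83  83  81  83  84  85  84  84  84  84  84  84  84  86  85
289 | 165 164  87  88  89  89  80  81  80  83  83  83  84  84  84  84  83  82  82  84  85  85  84  85
```

View pics/d2.png

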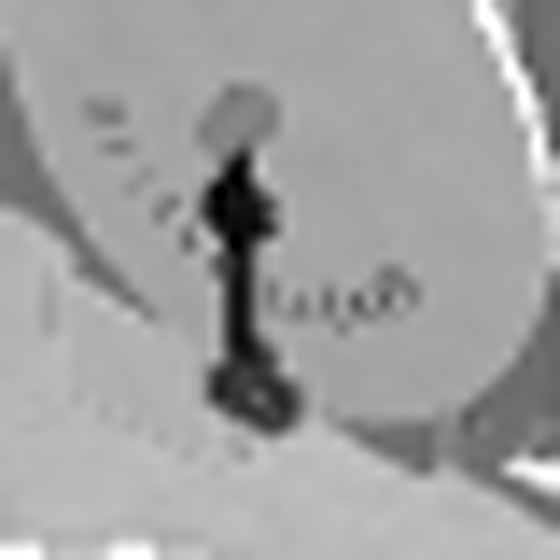

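```bash
python3 - <<'E'
from h import *
np.save('mid.npy',g())
E
cat > fit.py <<'E'
from h import *
import sys
from scipy.optimize import least_squares
c=env.camera_info('scene');R=np.array(c['R']);tt=np.array(c['t']);yaw=-.062
def pj(x,y,z,o,t):  # dial frame point (x off disc face, y,z from dial centre); o: world of disc face centre
    x,y,z=np.broadcast_arrays(x,y,z); ys=y*np.cos(t)-z*np.sin(t);zs=y*np.sin(t)+z*np.cos(t)
    X=np.stack([o[0]+x*np.cos(yaw)-ys*np.sin(yaw),o[1]+x*np.sin(yaw)+ys*np.cos(yaw),o[2]+zs],-1)@R.T+tt
    return np.stack([c['fx']*X[...,0]/X[...,2]+c['cx'],c['fy']*X[...,1]/X[...,2]+c['cy']],-1)
# disc outline: radial search from hub outward, over the upper half, first departure from disc grey
def outline(a,hub,angs):
    out=[]
    for th in angs:
        r=np.arange(8,34,.1);u=hub[0]+r*np.cos(th);v=hub[1]+r*np.sin(th)
        p=cv2.remap(a.astype(np.float32),u.astype(np.float32)[None],v.astype(np.float32)[None],1)[0]
        k=np.where(abs(p-75)>8)[0]
        if len(k): out.append((u[k[0]],v[k[0]]))
    return np.array(out)
for f,hub,t0,w in(('start.npy',(291.5,247.5),.354,(549.7,-37,37.7)),('mid.npy',(301.6,258.3),-.12,None)):
    a=np.load(f);a=a.mean(2) if a.ndim==3 else a
    O=outline(a,hub,np.radians(np.r_[-175:-10:3]))
    al=np.linspace(0,2*np.pi,721)
    x0=np.array([602.,-24,102 if t0>0 else 88])
    def res(p):
        C=pj(0,54*np.cos(al),54*np.sin(al),(602,p[0],p[1]),0)
        return np.min(np.hypot(*(O[:,None]-C[None]).transpose(2,0,1)),1)
    s=least_squares(res,x0[1:],loss='soft_l1',f_scale=.3)
    o=(602,*s.x);print(f,'disc centre',s.x.round(1),'rms',np.sqrt(np.mean(s.fun**2)).round(2),'px',pj(0,0,0,o,0).round(2))
    for xx in(0,4,8): print(' x',xx,'centre',pj(xx,0,0,o,0).round(2),'ptr tip',pj(xx,0,-43,o,0).round(2),
      {m:pj(xx,-43*np.sin(m),-43*np.cos(m),o,t0).round(1).tolist() for m in(-.1,-.15,-.2,-.25)})
    # pointer axis column by row (darkness centroid)
    for v in ((257,258,259,260,261,262,263) if t0>0 else range(268,274)):
        u=np.arange(int(hub[0])-2,int(hub[0])+3);d=np.clip(72-a[v,u],0,None);print('  row',v,'col',(d@u/d.sum()).round(2),end=';')
    print()
E
python3 fit.py
```

```text
start.npy disc centre [-26.4 102.7] rms 0.7 px [293.43 246.87]
 x 0 centre [293.43 246.87] ptr tip [294.02 263.81] {-0.1: [300.7, 265.3], -0.15: [301.4, 265.2], -0.2: [302.1, 265.1], -0.25: [302.7, 265.0]}
 x 4 centre [292.17 247.69] ptr tip [292.79 264.65] {-0.1: [299.5, 266.1], -0.15: [300.2, 266.1], -0.2: [300.9, 266.0], -0.25: [301.5, 265.8]}
 x 8 centre [290.9  248.51] ptr tip [291.55 265.5 ] {-0.1: [298.3, 267.0], -0.15: [299.0, 267.0], -0.2: [299.6, 266.8], -0.25: [300.3, 266.7]}
  row 257 col 291.05;  row 258 col 291.55;  row 259 col 291.76;  row 260 col 291.88;  row 261 col 291.9;  row 262 col 291.86;  row 263 col 291.88;
mid.npy disc centre [-0.7 85.8] rms 1.49 px [303.51 257.55]
 x 0 centre [303.51 257.55] ptr tip [303.87 274.3 ] {-0.1: [303.6, 274.1], -0.15: [304.3, 274.5], -0.2: [305.1, 274.8], -0.25: [305.9, 275.1]}
 x 4 centre [302.27 258.4 ] ptr tip [302.66 275.17] {-0.1: [302.4, 275.0], -0.15: [303.1, 275.4], -0.2: [303.9, 275.7], -0.25: [304.7, 276.0]}
 x 8 centre [301.03 259.26] ptr tip [301.45 276.05] {-0.1: [301.1, 275.9], -0.15: [301.9, 276.3], -0.2: [302.7, 276.6], -0.25: [303.5, 276.9]}
  row 268 col 301.33;  row 269 col 301.38;  row 270 col 301.67;  row 271 col 301.68;  row 272 col 301.65;  row 273 col 301.66;
```

```bash
python3 - <<'E'
from h import *
N=12;A=[];D=[]
for _ in range(N):
    im,d=env.read_camera('scene');A.append(im.mean(2));D.append(d)
a=np.mean(A,0);D=np.array(D);D[D==0]=np.nan
c=env.camera_info('scene')
print('noise',np.nanstd(D,0)[240:250,295:305].mean())
d=np.nanmedian(D,0)
V,U=np.mgrid[240:285,285:320];z=d[240:285,285:320]
# plane: 1/z linear in u,v
m=(abs(a[240:285,285:320]-75)<2)&(abs(z-np.nanmedian(d[245:255,292:308]))<40)&(V<272)
M=np.c_[U[m],V[m],np.ones(m.sum())]
k=np.linalg.lstsq(M,1/z[m],rcond=None)[0]
r=abs(1/(M@k)-z[m])<4;k=np.linalg.lstsq(M[r],1/z[m][r],rcond=None)[0]
print('rms',np.std(1/(M@k)-z[m]))
zp=1/(k[0]*U+k[1]*V+k[2]);n=k/1
# standoff = depth diff converted to distance along plane normal
nn=np.array([k[0]*c['fx'],k[1]*c['fy'],k[2]+k[0]*c['cx']+k[1]*c['cy']]);# nn.P=1
P=np.stack([(U-c['cx'])/c['fx']*z,(V-c['cy'])/c['fy']*z,z],-1)
s=(1-P@nn)/np.linalg.norm(nn)
n=nn/np.linalg.norm(nn);print('normal world',np.array(c['R']).T@n)
print('     ',' '.join('%4d'%x for x in range(297,309)))
for v in range(256,282): print(v,' '.join('%4.0f'%x for x in s[v-240,12:24]),'|',' '.join('%3d'%x for x in a[v,297:309]))
E
```

```text
noise 1.6816361
rms 0.6307541682914158
normal world [-9.97805074e-01  6.62185551e-02 -3.71160180e-04]
       297  298  299  300  301  302  303  304  305  306  307  308
256    0   -0   -0   -0    0    3    1   -1   -0    0    1   -1 |  74  75  76  75  74  62  62  72  76  76  76  75
257   -0   -0   -1    0    6    5    3    0   -0    0   -0   -0 |  73  75  73  59  55  59  60  60  76  76  76  76
258   -0   -0   10   10    9    7    5    2    1   -0    0   -1 |  73  74  65  57  60  61  59  58  76  75  75  76
259    0   -0   10   11   10    8    6    0   -1   -0   -0    0 |  73  73  57  58  61  59  57  64  75  75  74  75
260    0   -0   10   11   10    8   -0    0    0    0   -0    0 |  74  74  66  59  58  42  68  75  74  74  74  74
261   -0   -1    1   11   11    7   -0   -1    0   -0    0    0 |  74  75  76  63  28  14  80  75  73  73  73  73
262    0   -0   -1    0    6    6   -0    1    0    0   -0   -1 |  75  75  76  56   3  17  78  76  75  73  73  73
263    0    0   -0    7    7    7    5   -0   -0    0   -0   -0 |  73  76  57   2   6   9  44  76  75  74  74  74
264    0   -0    6  
[... 1332 characters left out ...]
 78  75  75  73
276  -12  -12  -12    4    6    7    4    1    0    0    1   -0 |  80  81  67  36  25  34  24  40  77  75  75  74
277  -12  -12  -12    7    6    6    4    2    1   -1    0    1 |  81  81  67  20  24  27  26  23  37  63  75  73
278  -12  -12  -12    7    7    6    6    5    4    0   -1   -0 |  80  80  67  27  23  25  48  24  24  50  75  73
279  -13  -13  -12  -13    6    6    6    6    3    1   -1    0 |  80  81  82  73  40  27  24  32  25  54  77  73
280  -12  -12  -12  -13  -14  -18    6    6    4  -30  -31  -33 |  81  80  80  86  78  65  40  29  44  73  85  75
281  -12  -12  -12  -13  -16  -18  -22  -24  -26  -27  -28  -30 |  82  80  80  84  76  77  83  73  85  86  88  86
  var = nanvar(a, axis=axis, dtype=dtype, out=out, ddof=ddof,
<stdin>:8: RuntimeWarning: All-NaN slice encountered
```

The depth averages settle the parallax. The mark stands 0 to 6.5 mm off the dial and the pointer is at about 7 mm. Compared in that plane, the pointer column (about 301.6) meets the mark's centre (about 301.6). Mark and tilt both come to about -0.10. One last overall check comes next.

```bash
python3 - <<'E'
from h import *
im,d=snap('scene');cv2.imwrite('pics/f.png',im[130:350,170:570,::-1].repeat(2,0).repeat(2,1)[:, :800])
P=cloud('scene',d,255,310,215,262).reshape(-1,3)
m=(P[:,2]>60)&(P[:,0]<580)&(P[:,0]>520)&(P[:,1]>-150)&(P[:,1]<-60);f=np.polyfit(P[m,1],P[m,2],1)
r=abs(np.polyval(f,P[m,1])-P[m,2])<5;f=np.polyfit(P[m,1][r],P[m,2][r],1)
print('lid-top slope (=tilt if shut)',np.arctan(f[0]),r.sum(),f, 'z at y=-140',np.polyval(f,-140))
s=env.get_state();print(s['time_s'],s['force'],s['eef_pos'],s['opening'])
E
```

```text
lid-top slope (=tilt if shut) -0.10669923066418797 484 [-0.107106   74.65009947] z at y=-140 89.64493904714666
15.6 [ 0.3648919  -3.32605663  2.85364532] [555.03726874  38.75350303  60.98067809] 0.14604996710871235
```

View pics/f.png

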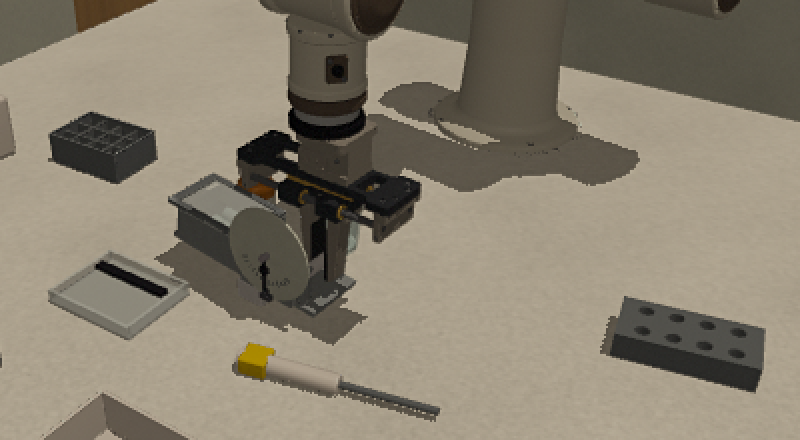

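The picture shows the lid shut and the low end up off the bench. The pointer at (265,270-295) is on the mark at (265,297), and the other ware stands in place. The lid-top slope gives a tilt of about -0.107, which agrees. I'll hand it in.

```bash
python3 -c "
from plant import env
print(env.job_done())"
```

```text
the job is handed in; nothing more can be done
None
```

The lid is shut and the case is held at the mark. I handed the job in at about 15.6 s with the fingers still gripping the bar.

- **Lid:** I swung it down and pressed until it went past the catch. Two early presses, reading about 17–27 N, did not seem to shut it. A depth check after them still showed it about 0.08–0.09 rad open. When I came down again it had passed the catch, though no single reading showed the click. Pressed once more, it measured about 0.004 rad.
- **Tilt:** I pinched the bar and rocked the case to about -0.10 rad. Three checks agree:
  - The bar's travel gives about -0.10.
  - The lid-top slope gives -0.107.
  - The pointer sits on the mark to within about 0.015–0.02 rad, after correcting for the mark and the pointer standing at different distances off the dial.
- **Disagreement:** A first reading without that correction put the mark at about -0.17 to -0.19 rad. The averaged depth readings showed that was parallax, so I did not use it.
- **State at hand-in:** The low end is off the bench. The measured bar position fits the case still resting on the stud, which sits right where the pivot passes from one ridge to the other. The push down on the bar is about 3 N. The other ware looks unmoved in the last picture, though the gripper partly hides the beaker and the jar.

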